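Find the weighted figure and show its underside to the mirror

ROBOT

A 6-joint arm with a two-finger parallel gripper is mounted at the origin on the work surface. World frame = base frame: x ahead of the robot, y to its left, z up, the work surface at z = 0. Lengths are in m, angles in degrees, forces in N, time in s.
With the tool pointing down it reaches from about 0.4 to 0.825 m from the base axis. Payload 7 kg.
Tool frame: the origin (TCP) lies midway between the tips of the shut fingers; the grasp point (between the pads) lies 19 mm behind it (r.grip_point_offset is the z of the grasp point in the tool frame, in m); z points along the fingers, y is the line along which they close (so a half turn about z gives the same grasp; the last joint's range is limited). The gripper opens to 88 mm and grips with 3 to 60 N. Pads are 19 mm wide; open, the fingers measure 130 mm over their backs; the gripper's body (78 mm by 193 mm) begins 47 mm behind the grasp point.
Start: joints at [-60.499, 20.546, 0.682, 0, -70.136, -16.507], TCP at [0.152, -0.658, 0.227] pointing down, gripper open.
Joint ranges: [-176.03, 176.03], [-82.01, 121.73], [-58.28, 71.71], [-173.87, 95.51], [-174.79, -0.11], [-173.66, 173.66]. Speed limits (degrees/s): [136.94, 136.94, 172.46, 180, 180, 180].

INTERFACE

Orientations are given as [roll, pitch, yaw] about the fixed x, y, z axes, in that order (R = Rz(yaw) Ry(pitch) Rx(roll)).
In Python, from plant import r, viewer, recognise, outline_of, pinpoint gives the robot as it stands.
- The arm moves only by the tool move_arm, never from a script. Its argument "targets" is a list of rows, each a list of 2 entries, a list of its own where there are three numbers: the shift along the tool's x, y, z in cm, then the turn, a rotation vector about the tool's x, y, z in rad. A call has 1 to 5 rows; each row is the pose to reach, as a shift and turn from the pose commanded when the call began, along the tool's axes at that moment; what a row does not reach only later rows make up. A row lasts 1/8 s, in which the tool goes at most 62.5 mm and 10.7 degrees, less where a joint would pass 70% of its speed; a pose out of reach is approached as far as the arm can. A call with a gripper value outside its range is refused whole. "jaw" is the finger opening in cm, from 0 to 8.76, set as the call begins (left out, the last holds). The fingers move at their own pace and stop on an object; "squeeze" is the grip in N (left out, the last holds). Time passes only in rows, so rows that repeat a pose let the fingers close. It gives the time, the measured TCP pose, the force, the opening and the grip force at its end, in the units of the state.
- r.get_state(): the state, without advancing time (a new reading comes with each control period).
- viewer.capture(name): name is "scene" or "top"; returns a dict with "image" (400x640x3 uint8, blue, green, red), "intrinsics" (3x3 intrinsics, pixels), "D" ([k1, k2, p1, p2, k3] as OpenCV has them; the pictures are not rectified), "camera_from_world" (4x4, takes a point from world to camera coordinates). Camera axes: x right, y up, looking along -z (the intrinsics and any distortion apply to the point x, -y, -z); pixel columns grow to the right and rows downward; lengths in m; the calibration is good to about 2 mm. A picture is of the moment at which its call begins. There is no depth.
- r.close_job(): hands the job in; it is judged then, once.
Trained networks look in the newest picture that a camera, given by its name, has taken for a name from the list of things; names that differ only in an ending like _2 or _b are one class to them, and where a whole thing is asked for, a point or a joint stands for the part that bears it (a point fixed in the world has none). Each returns a list of dicts, best first, with "score" (0 to 1); they miss things now and then, are a little off and sometimes report something else, mostly with a low value. They report only what shows in the picture. A call takes as long as a camera call. They do not tell look-alikes from the thing itself.
- recognise(label, camera): "box" ([left, top, right, bottom] in pixels, round what is visible of it).
- outline_of(label, camera): "mask" (400x640 bool, what is visible of it) and "box" ([left, top, right, bottom] in pixels, round what is visible of it).
- pinpoint(label, camera): "location" ([row, column] in pixels: a listed point, or the origin of a listed thing).
The state is a dict: "time_s": time; "joints": joint angles; "qd": joint speeds; "joint_torque": joint torques, N m; "tcp_pos": TCP position; "eef_rot": TCP orientation; "contact_force": force on the tool from outside, world axes, zero at the start; "moment": the same for the moment, N m; "gripper_width": finger opening in m; "gripper_force": force on a finger pad.
Only numpy, scipy, OpenCV 4.12 (cv2) and the standard library are available. Lean on these libraries where they do the work, as an engineer would, in place of code of your own. Each camera call takes 0.05 s, during which the arm holds its last target. There are 200 camera calls.

TASK

First turn the brass turnbutton fully across the edge of the shut mirror frame so that it is secured. Then, to find which of the two turned wooden figures has the metal slug in its base, lift the ball-headed one clear of the cutting mat by about 5 cm, stand it back on the mat, and lift the cap-headed one likewise; hold the heavier of the two upright and still a few centimetres above the middle of the mirror, with the lighter one left standing on the mat. Finish while still holding it there, and do not knock over the figures or disturb the stone, jar and brush.

Things in the scene. Friction and masses are not known exactly. Their poses are not given: they have to be found in the camera images.
- stand: inspection stand, a dark wooden block 180 x 150 x 40 mm (x, y, z), fixed to the table; origin at the centre of its underside, its x axis points from the turnbutton's ledge towards the hinge side. A light wooden frame (138 x 144 mm) with a polished metal mirror lies on it flush with its top, 40 mm above the table
- mirror (a point): middle of the mirror's face (mirror 104 x 114 mm), on the stand's top, 17 mm along the stand's x from its centre, 40 mm above the table
- frame (a joint): hinge of the mirror frame at the stand's +x edge: 0 rad = lying shut (as at the start), grows as the frame is raised; its own weight keeps it shut
- button (a joint): brass turnbutton on the stand's ledge, turning about a vertical pin: at 0 rad its arm points along the stand's -y, beside the frame; it turns anticlockwise seen from above and at 1.57 rad (its stop) the arm points along the stand's +x, across the frame's edge: secured. It stays where it is left (friction about 0.05 N m)
- pivot (a point): on the turnbutton's pin axis, 66 mm above the table, near the top of its thumb-piece (70 mm along the stand's -x from its centre). The thumb-piece is an upright fin 12 mm thick and 36 mm long, centred on the pin and running along the arm; fin and bar below it stand from 42.5 to 72.5 mm above the table. The arm is 12 mm wide, 8 mm thick and reaches 36 mm from the pin, the tail end 18 mm
- figure_ball: turned wooden figure with a ball head: straight round body 44 mm in diameter and 50 mm high, narrow neck (22 mm) at 56 to 58 mm, ball head 30 mm in diameter; 84 mm high in all. Origin at the centre of its underside, z up. Closed, with a slug (heavy metal or light wood, unseen, slightly loose) resting on the floor of a closed socket in its base: one figure weighs over twice as much as the other, both under 0.45 kg
- figure_cap: as the ball-headed figure (same body, 44 mm diameter, 50 mm high, 84 mm in all) but with a flat-topped cap with a brim (36 mm in diameter, 71 to 75 mm up) for a head. Origin at the centre of its underside, z up
- mat: grey cutting mat, 180 x 220 x 2 mm (x, y, z), fixed flat on the table; origin at the centre of its underside. Both figures stand on it at the start, at least 75 mm apart between centres
- stone: bystander: rough grey sanding block, 55 x 40 x 30 mm, loose; origin at the centre of its underside
- jar: bystander: small green glass jar with a steel cap, 40 mm in diameter, 45 mm high, loose; origin at the centre of its underside
- brush: bystander: brush 180 mm long lying on the table, loose; origin at its middle, on the table
Not all that is in view belongs to the job. Leave any purple or turquoise look-alike of the figure_ball alone.

How it is judged:
By the outcome, as a careful person would: the job done as asked, in the order asked, and still so for the second after the job is handed in, while the arm keeps its last pose, push and grip.
It also fails if it takes over 72 s, if anything falls off the work surface, if the arm or the gripper's body presses on something with over 40 N, if the wrist force passes 120 N, or if a joint passes its speed limit or range.

## Working session

There is one attempt and no reset: what is moved stays moved. The work goes in short steps, Python scripts to look and compute and a tool call to move; the robot and the scene stay as the last step left them, time stands still between calls to the robot, and variables do not carry over. Pictures are saved under pics/ and viewed, at most 13 in all, crops included, and the job is handed in when it is done.

Besides the shell and the picture viewer there is one more tool, called after "Emit:" as a command line: name --argument value ..., lists and objects as JSON in quotes. move_arm: Moves the arm, as the interface text tells. Its arguments: {"type":"object","properties":{"targets":{"type":"array","items":{"type":"array"}},"jaw":{"type":"number"},"squeeze":{"type":"number"}},"required":["targets"]}

```bash
mkdir -p pics; ls; cat > h.py <<'E'
import numpy as np, cv2
from scipy.spatial.transform import Rotation as R
from plant import r, viewer, recognise, outline_of, pinpoint
def ray(c,px):  # px = (col,row)
    u=cv2.undistortPoints(np.array([[px]],float),c["intrinsics"],np.array(c["D"],float))[0,0]
    T=np.array(c["camera_from_world"]); d=T[:3,:3].T@np.array([u[0],-u[1],-1]); o=-T[:3,:3].T@T[:3,3]
    return o,d/np.linalg.norm(d)
def at_z(c,px,z):
    o,d=ray(c,px); return o+d*(z-o[2])/d[2]
def tri(rays):
    A=sum(np.eye(3)-np.outer(d,d) for o,d in rays); b=sum((np.eye(3)-np.outer(d,d))@o for o,d in rays)
    return np.linalg.solve(A,b)
def proj(c,P):
    T=np.array(c["camera_from_world"]); p=T[:3,:3]@np.asarray(P,float)+T[:3,3]
    return cv2.projectPoints(np.array([[p[0],-p[1],-p[2]]]),np.zeros(3),np.zeros(3),c["intrinsics"],np.array(c["D"],float))[0][0,0]
def tool():
    s=r.get_state(); return np.array(s["tcp_pos"]),R.from_euler("xyz",s["eef_rot"],degrees=True)
E
python3 - <<'E'
from h import *
C={n:viewer.capture(n) for n in("scene","top")}
for n in C: cv2.imwrite(f"pics/{n}0.png",C[n]["image"])
for l in("stand","mirror","button","pivot","figure_ball","figure_cap","mat","stone","jar","brush"):
    for n in C:
        for d in pinpoint(l,n)[:4]:
            p=d["location"]; print(l,n,round(d["score"],2),np.round(p,1),np.round(at_z(C[n],(p[1],p[0]),{"mirror":.04,"pivot":.066,"figure_ball":.002,"figure_cap":.002}.get(l,0)),3))
s=r.get_state(); print(s["tcp_pos"],s["eef_rot"],s["time_s"],r.grip_point_offset,s["contact_force"])
E
```

```text
pics
stand scene 0.69 [286.1 260.5] [ 0.575 -0.173  0.   ]
stand top 0.96 [176.1 424.8] [ 0.574 -0.174  0.   ]
mirror scene 0.72 [275.7 264.8] [ 0.587 -0.165  0.04 ]
mirror top 0.76 [164.7 426. ] [ 0.591 -0.168  0.04 ]Traceback (most recent call last):
  File "<stdin>", line 6, in <module>
ValueError: it knows: brush, figure_ball, figure_cap, jar, mat, mirror, pivot, stand, stone
```

```bash
python3 - <<'E'
from h import *
C={n:viewer.capture(n) for n in("scene","top")}
for l in("pivot","figure_ball","figure_cap","mat","stone","jar","brush"):
    for n in C:
        for d in pinpoint(l,n)[:4]:
            p=d["location"]; print(l,n,round(d["score"],2),np.round(p,1),np.round(at_z(C[n],(p[1],p[0]),{"mirror":.04,"pivot":.066,"figure_ball":.002,"figure_cap":.002}.get(l,0)),3))
s=r.get_state(); print(s["tcp_pos"],s["eef_rot"],s["time_s"],r.grip_point_offset,s["contact_force"])
E
```

```text
pivot scene 0.84 [254.5 231.1] [ 0.503 -0.186  0.066]
pivot top 0.93 [204.  439.4] [ 0.507 -0.188  0.066]
figure_ball scene 0.91 [173.  291.5] [0.352 0.167 0.002]
figure_ball scene 0.89 [157.2 319.6] [0.365 0.275 0.002]
figure_ball scene 0.76 [232.  306.7] [0.542 0.021 0.002]
figure_ball scene 0.72 [191.6 333.1] [0.494 0.182 0.002]
figure_ball top 0.96 [278.5 212. ] [0.353 0.277 0.002]
figure_ball top 0.93 [285.7 259.6] [0.339 0.177 0.002]
figure_ball top 0.89 [212.4 258. ] [0.493 0.182 0.002]
figure_ball top 0.67 [192.  329.8] [0.538 0.03  0.002]
figure_cap scene 0.86 [178.5 358. ] [0.512 0.27  0.002]
figure_cap top 0.96 [202.1 214.1] [0.515 0.276 0.002]
mat scene 0.69 [192.2 351.7] [0.533 0.215 0.   ]
mat top 0.63 [190.5 241.8] [0.54  0.218 0.   ]
stone scene 0.9 [265.1 347.8] [ 0.686  0.005 -0.   ]
stone top 0.63 [122.7 341.1] [0.689 0.006 0.   ]
jar scene 0.59 [218.  268.1] [ 0.431 -0.005  0.   ]
jar scene 0.48 [180.9 358.8] [ 0.518  0.265 -0.   ]
jar top 0.78 [241.7 343.5] [0.432 0.001 0.   ]
jar top 0.17 [212.3 258. ] [0.494 0.182 0.   ]
brush scene 0.73 [156.4 386.6] [ 0.512  0.41  -0.   ]
brush scene 0.64 [257.3 232.2] [ 0.461 -0.157  0.   ]
brush scene 0.18 [274.1 267. ] [ 0.561 -0.138  0.   ]
brush top 0.66 [195.7 157.5] [0.528 0.399 0.   ]
[ 0.1517463  -0.65767958  0.22655795] [ 1.79997671e+02 -1.31407108e-03 -1.67003819e+02] 1.1 -0.0188 [-0.03062735  0.19821906  0.26054883]
```

View pics/scene0.png

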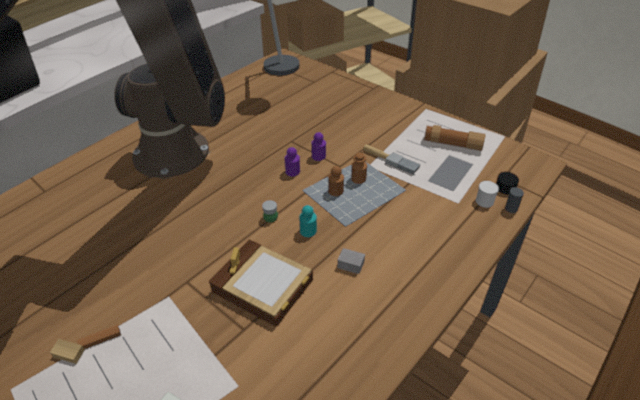

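View pics/top0.png

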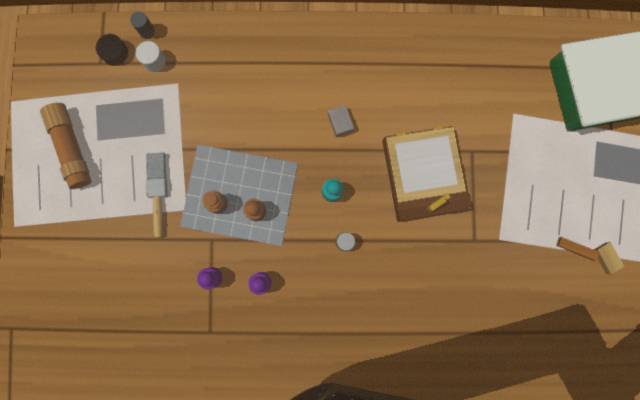

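Scene: stand at top (425,170), brass button at (439,204). The candidates are the brown ball figure at top (258,212), the brown cap figure at (214,202), and the look-alikes: turquoise (333,190) and purple (210,278) and (260,283). By the description I pick the brown pair on the mat. I'll check this in a close crop.

```bash
python3 - <<'E'
from h import *
C={n:viewer.capture(n) for n in("scene","top")}
t=C["top"]["image"];s=C["scene"]["image"]
f=lambda im,x,y:cv2.resize(im[y:y+60,x:x+80],(400,300),interpolation=cv2.INTER_CUBIC)
o=np.vstack([np.hstack([f(t,195,180),f(t,400,170)]),np.hstack([f(s,310,140),f(s,205,235)])])
cv2.imwrite("pics/crop1.png",o)
for n,zs in(("top",.04),("scene",.04)):
    m=outline_of("mirror",n)
    for d in m[:2]:
        c,_=max(((c,cv2.contourArea(c)) for c in cv2.findContours(d["mask"].astype(np.uint8),0,1)[0]),key=lambda a:a[1])
        P=np.array([at_z(C[n],p[0].astype(float),zs)[:2] for p in c],np.float32)
        print("mirror",n,d["score"],d["box"],cv2.minAreaRect(P*1000))
    for d in outline_of("stand",n)[:1]:
        c=max(cv2.findContours(d["mask"].astype(np.uint8),0,1)[0],key=cv2.contourArea)
        P=np.array([at_z(C[n],p[0].astype(float),zs)[:2] for p in c],np.float32)
        print("stand",n,cv2.minAreaRect(P*1000))
    for l in("pivot","figure_ball","figure_cap"):
      for d in outline_of(l,n)[:4]:
        c=max(cv2.findContours(d["mask"].astype(np.uint8),0,1)[0],key=cv2.contourArea)
        P=np.array([at_z(C[n],p[0].astype(float),.06)[:2] for p in c],np.float32)
        print(l,n,round(d["score"],2),d["box"],cv2.minAreaRect(P*1000))
E
```

```text
mirror top 0.84 [380.4, 124.4, 469.0, 219.7] ((575.6093139648438, -165.7056884765625), (181.78506469726562, 155.5550537109375), 10.399374961853027)
stand top ((497.09063720703125, 187.54624938964844), (41.05417251586914, 43.1649284362793), 0.3568279445171356)
pivot top 0.56 [384.4, 125.5, 469.6, 223.2] ((573.51806640625, -162.05023193359375), (177.6919708251953, 152.5585174560547), 10.052129745483398)
figure_ball top 0.92 [246.5, 273.2, 274.6, 295.8] ((348.7486877441406, 170.857177734375), (43.421424865722656, 47.462608337402344), 45.41518020629883)
figure_ball top 0.78 [243.6, 201.9, 264.6, 221.5] ((494.3482666015625, 184.40049743652344), (42.256744384765625, 44.25039291381836), 0.35860714316368103)
figure_ball top 0.78 [320.7, 178.1, 339.8, 204.6] ((534.6668701171875, 28.022233963012695), (44.655155181884766, 40.31364822387695), 0.18043459951877594)
figure_ball top 0.69 [196.1, 267.3, 221.2, 287.4] ((357.2626953125, 269.94134521484375), (39.51811981201172, 47.922950744628906), 1.027886986732483)
figure_cap top 0.93 [202.0, 188.8, 227.3, 208.4] ((510.5318298339844, 262.7109069824219
[... 686 characters left out ...]
6621094, 256.5414733886719), (40.267478942871094, 136.066650390625), 41.65662384033203)
figure_ball scene 0.68 [283.1, 148.4, 299.7, 177.1] ((368.1744384765625, 155.80259704589844), (44.20745849609375, 131.01760864257812), 44.02423095703125)
figure_ball scene 0.63 [327.3, 165.7, 343.8, 200.1] ((511.28826904296875, 170.31874084472656), (39.695499420166016, 118.40853118896484), 40.16755294799805)
figure_cap scene 0.63 [351.4, 155.3, 365.3, 186.6] ((524.695068359375, 251.27902221679688), (40.73508071899414, 131.12928771972656), 36.84556198120117)
figure_cap scene 0.43 [324.3, 166.4, 344.6, 197.9] ((512.1767578125, 168.66004943847656), (44.864158630371094, 122.31521606445312), 38.78138732910156)
```

View pics/crop1.png

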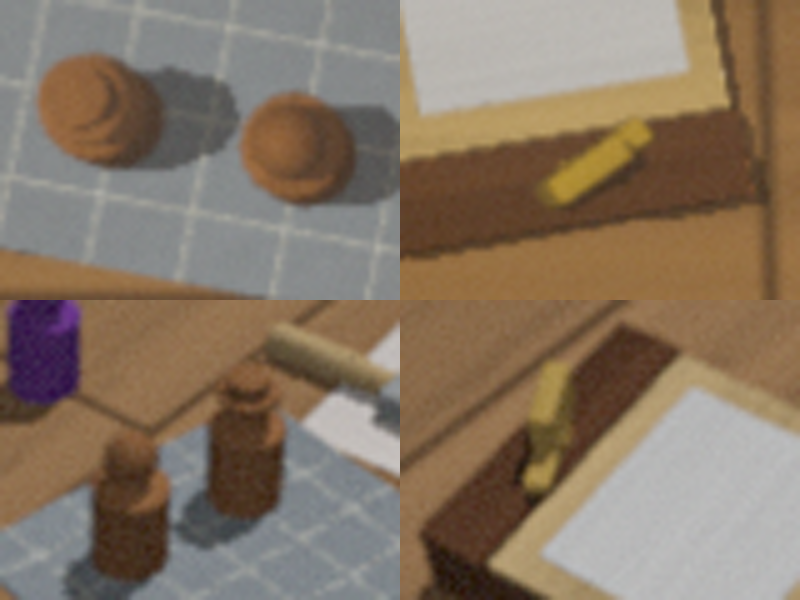

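The crops confirm the ball head at top (255,210) and the cap at (214,202). The button is at an intermediate angle, roughly 20°, so I'll fit its silhouette.

```bash
cat > fit.py <<'E'
from h import *
from scipy.optimize import minimize
C={n:viewer.capture(n) for n in("scene","top")}
def ymask(n):
    im=cv2.resize(C[n]["image"],None,fx=4,fy=4,interpolation=cv2.INTER_CUBIC); h=cv2.cvtColor(im,cv2.COLOR_BGR2HSV)
    m=cv2.inRange(h,(20,150,90),(35,255,255)); c=proj(C[n],[.506,-.187,.06])*4+1.5
    k=np.zeros_like(m); cv2.circle(k,tuple(int(v) for v in c),90,255,-1)
    m&=k; nn,l,s,_=cv2.connectedComponentsWithStats(m); return (l==1+np.argmax(s[1:,4])).astype(np.uint8)
M={n:ymask(n) for n in C}; print({n:int(M[n].sum()) for n in M})
def sil(n,x,y,th):
    out=np.zeros_like(M[n]); u=np.array([np.cos(th),np.sin(th)]); v=np.array([-u[1],u[0]])
    for a,b,z0,z1 in((-.018,.036,.0425,.0505),(-.018,.018,.0505,.0725)):
        P=[proj(C[n],[*(np.array([x,y])+i*u+j*v),z])*4+1.5 for i in(a,b) for j in(-.006,.006) for z in(z0,z1)]
        cv2.fillConvexPoly(out,cv2.convexHull(np.round(P).astype(np.int32)),1)
    return out
def cost(p):
    return -sum(((s:=sil(n,p[0]/1e3,p[1]/1e3,np.radians(p[2])))&M[n]).sum()/(s|M[n]).sum() for n in M)
best=min((minimize(cost,[505,-187,a],method="Nelder-Mead",options=dict(initial_simplex=[[505,-187,a],[510,-187,a],[505,-182,a],[505,-187,a+12]])) for a in(-75,-60,-45,10)),key=lambda q:q.fun)
print("button",best.x,best.fun)
def head(f,lab,rc):
    pass
E
python3 fit.py
python3 - <<'E'
from h import *
C={n:viewer.capture(n) for n in("scene","top")}
for l,g in(("figure_ball",(.495,.182)),("figure_cap",(.514,.273)),("mirror",(.59,-.168)),("pivot",(.505,-.187)),("stand",(.575,-.174))):
    z={"mirror":.04,"pivot":.066,"stand":0}.get(l,.002); rs=[]
    for n in C:
        q=[(at_z(C[n],d["location"][::-1],z),d["location"][::-1]) for d in pinpoint(l,n)]
        q=[a for a in q if np.hypot(*(a[0][:2]-g))<.04]
        if q: rs.append(ray(C[n],q[0][1])); print(l,n,np.round(q[0][0],4))
    if len(rs)==2: print(l,"tri",np.round(tri(rs),4))
E
```

```text
{'scene': 54, 'top': 2329}
button [ 508.1221374  -183.30024742  -57.10966078] -0.8188094985399716
figure_ball scene [0.4903 0.1864 0.002 ]
figure_ball top [0.4951 0.1852 0.002 ]
figure_ball tri [0.4939 0.1839 0.0059]
figure_cap scene [0.52   0.2655 0.002 ]
figure_cap top [0.5163 0.2695 0.002 ]
figure_cap tri [ 0.5167  0.2703 -0.0028]
mirror scene [ 0.5981 -0.1638  0.04  ]
mirror top [ 0.5886 -0.1631  0.04  ]
mirror tri [ 0.5918 -0.1625  0.0333]
pivot scene [ 0.5041 -0.1851  0.066 ]
pivot top [ 0.5108 -0.1834  0.066 ]
pivot tri [ 0.5087 -0.1848  0.0692]
stand scene [ 0.5732 -0.1757  0.    ]
stand top [ 0.5769 -0.1771  0.    ]
stand tri [ 0.5759 -0.1769  0.0034]
```

```bash
sed -i 's/^print({n.*$//' fit.py; cat >> h.py <<'E'
def goto(x,y,z,yaw):
    p,q=tool(); t=R.from_euler("xyz",[180,0,yaw],degrees=True)
    print("shift cm",np.round(q.inv().apply(np.array([x,y,z])-p)*100,2),"rv",np.round((q.inv()*t).as_rotvec(),3))
E
python3 -c "
from h import *
goto(.507,-.186,.16,-57)"
sed 's/(20,150,90)/((20,150,90) if n=="top" else (20,95,70))/' fit.py > fit2.py; echo 'print({n:int(M[n].sum()) for n in M},{n:int(sil(n,best.x[0]/1e3,best.x[1]/1e3,np.radians(best.x[2])).sum()) for n in M})' >> fit2.py; python3 fit2.py
```

```text
shift cm [-45.22  37.97   6.66] rv [ 0.    0.   -1.92]
{'scene': 2419, 'top': 2331}
button [ 507.46228787 -181.91966333  -54.55249581] -1.4986058441885026
{'scene': 2419, 'top': 2331} {'scene': 3343, 'top': 2946}
```

Emit:
move_arm --targets '[[[-45.2,38.0,6.6],[0,0,-1.92]],[[-45.2,38.0,6.6],[0,0,-1.92]],[[-45.2,38.0,6.6],[0,0,-1.92]],[[-45.2,38.0,6.6],[0,0,-1.92]],[[-45.2,38.0,6.6],[0,0,-1.92]]]' --jaw 4 --squeeze 12

```text
time_s: 3.12
tcp_pos: [0.3394, -0.4079, 0.192]
eef_rot: [-180.0, -0.0, -112.9]
contact_force: [2.6, -1.1, 0.2]
gripper_width: 0.0438
gripper_force: 0.0
```

```bash
python3 -c "
from h import *
goto(.507,-.184,.15,-56);print(r.get_state()['joints'])"
```

```text
shift cm [-27.16  -6.7    4.2 ] rv [-0.001 -0.001 -0.994]
[-2.90465887e+01  8.45983964e+00 -2.04142382e+01  6.51635890e-03
 -6.10768325e+01  6.09945650e+00]
```

Emit:
move_arm --targets '[[[-26.5,-6.6,4.2],[0,0,-0.98]],[[-26.5,-6.6,4.2],[0,0,-0.98]],[[-26.5,-6.6,4.2],[0,0,-0.98]],[[-26.5,-6.6,4.2],[0,0,-0.98]],[[-26.5,-6.6,4.2],[0,0,-0.98]]]'

```text
time_s: 3.75
tcp_pos: [0.5054, -0.1897, 0.1495]
eef_rot: [-180.0, -0.0, -59.1]
contact_force: [0.6, -0.6, 0.8]
gripper_width: 0.04
gripper_force: 0.0
```

```bash
python3 -c "
from h import *
for n in('scene','top'): viewer.capture(n)
goto(.507,-.184,.049,-56);print(r.get_state()['joints'])
im=viewer.capture('scene')['image'];cv2.imwrite('pics/s2.png',cv2.resize(im[170:320,180:340],(640,600),interpolation=2))"
```

```text
shift cm [-0.43 -0.46 10.04] rv [ 0.     0.    -0.055]
[ 1.94537237e-01  1.16365815e+01 -2.25661145e+01 -1.23259662e-03
 -5.58117048e+01  3.06575485e+01]
```

View pics/s2.png

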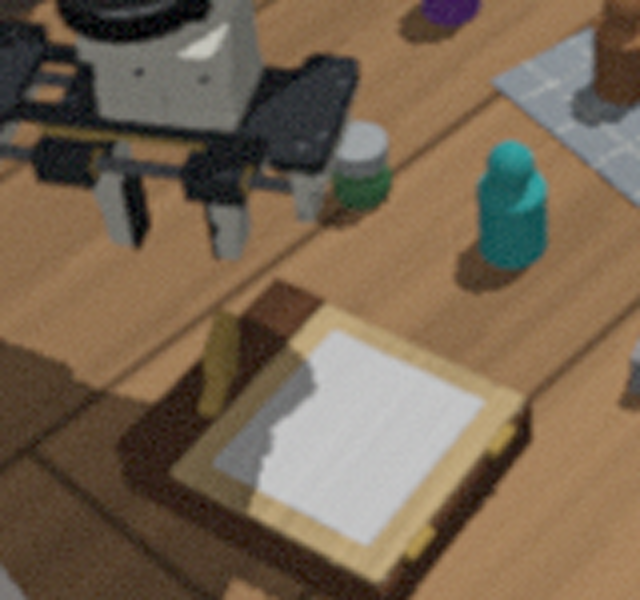

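The picture shows the open fingers above the stand, tips near crop (125,240) and (230,255), with the button below at crop (218,365). I'll check the TCP projection before going down.

```bash
python3 -c "
from h import *
c=viewer.capture('scene'); p,q=tool()
for P in(p,p+q.apply([0,.02,0]),p-q.apply([0,.02,0]),[.507,-.184,.0725],[.507,-.184,.0425]): print((proj(c,P)-[180,170])*4)"
```

```text
[176.62574244 239.44716998]
[140.95669782 234.54392876]
[212.60180204 244.37360282]
[210.22414178 331.69183704]
[217.0310447  367.03277132]
```

Emit:
move_arm --targets '[[[-0.4,-0.5,2],[0,0,-0.055]],[[-0.4,-0.5,5],[0,0,-0.055]],[[-0.4,-0.5,7.5],[0,0,-0.055]],[[-0.4,-0.5,9],[0,0,-0.055]],[[-0.4,-0.5,10.0],[0,0,-0.055]]]'

```text
time_s: 4.58
tcp_pos: [0.5059, -0.1869, 0.0496]
eef_rot: [180.0, -0.0, -56.5]
contact_force: [-0.3, -0.3, 0.2]
gripper_width: 0.0401
gripper_force: 0.0
```

Emit:
move_arm --targets '[[[0,0,0],[0,0,0]],[[0,0,0],[0,0,0]],[[0,0,0],[0,0,0]],[[0,0,0],[0,0,0]],[[0,0,0],[0,0,0]]]' --jaw 0.8 --squeeze 12

```text
time_s: 5.2
tcp_pos: [0.5107, -0.1841, 0.0508]
eef_rot: [-179.5, -0.2, -56.4]
contact_force: [9.9, 11.9, -7.6]
gripper_width: 0.0118
gripper_force: 12.0
```

```bash
python3 -c "
from h import *
s=r.get_state();print(s['tcp_pos'],s['eef_rot'],s['moment'],s['gripper_width'],s['contact_force'],s['gripper_force'],s['joints'][5])
im=viewer.capture('top')['image'];a=cv2.resize(im[150:250,390:490],(500,500),interpolation=2)
im=viewer.capture('scene')['image'];b=cv2.resize(im[200:300,180:240],(300,500),interpolation=2)
cv2.imwrite('pics/s3.png',np.hstack([a,b]))"
```

```text
[ 0.51066208 -0.18414724  0.05081429] [-1.79537317e+02 -1.78944600e-01 -5.63935839e+01] [ 4.40621887 -3.46096179 -0.05274441] 0.01178911210674917 [ 9.93457676 11.85367268 -7.64929345] 11.988309994339943 32.930886045156385
```

View pics/s3.png

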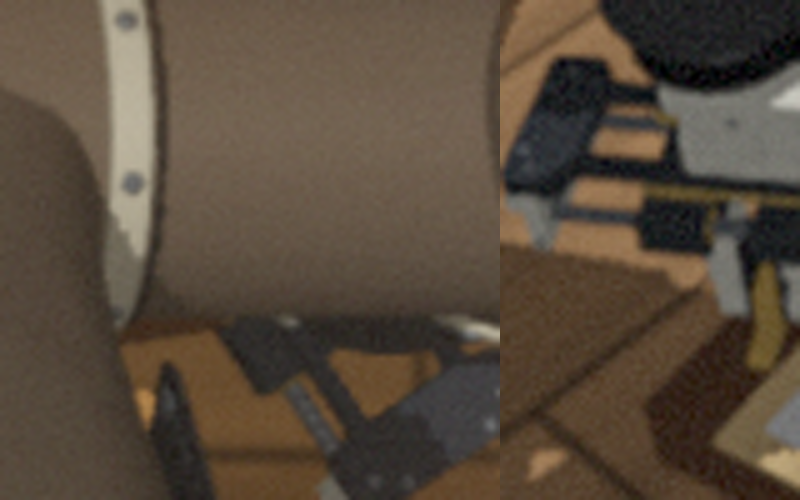

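Gripped at 11.8 mm, which matches the fin. The fin pushes the tool about 5.5 mm along −y, so I relieve that and then turn.

Emit:
move_arm --targets '[[[0,-0.3,0],[0,0,0]],[[0,-0.55,0],[0,0,0]],[[0,-0.55,0],[0,0,-0.1]],[[0,-0.55,0],[0,0,-0.2]],[[0,-0.55,0],[0,0,-0.3]]]'

```text
time_s: 5.92
tcp_pos: [0.5115, -0.1833, 0.0507]
eef_rot: [-179.9, -0.1, -39.1]
contact_force: [1.7, 1.5, 2.8]
gripper_width: 0.0118
gripper_force: 12.0
```

```bash
python3 -c "
from h import *
s=r.get_state();p,q=tool();print(s['tcp_pos'],s['eef_rot'],s['moment'],s['gripper_width'],s['contact_force'],q.inv().apply(s['contact_force']),s['gripper_force'])"
```

```text
[ 0.51147831 -0.18330789  0.05071637] [-1.79939032e+02 -8.76912191e-02 -3.90529848e+01] [ 0.48212247 -0.30157466 -0.06583572] 0.011818400710472137 [1.69464504 1.50496475 2.81081703] [ 0.3721151  -2.23938217 -2.80786947] 11.988561004400253
```

Emit:
move_arm --targets '[[[0,-0.1,0],[0,0,-0.16]],[[0,-0.1,0],[0,0,-0.33]],[[0,-0.1,0],[0,0,-0.5]],[[0,-0.1,0],[0,0,-0.65]],[[0,-0.1,0],[0,0,-0.75]]]'

```text
time_s: 6.55
tcp_pos: [0.5121, -0.1813, 0.0507]
eef_rot: [-179.9, -0.1, 3.9]
contact_force: [0.9, 10.0, 5.1]
gripper_width: 0.0122
gripper_force: 12.0
```

```bash
python3 -c "
from h import *
s=r.get_state();p,q=tool();print(s['tcp_pos'],s['eef_rot'],s['moment'],s['gripper_width'],s['contact_force'],q.inv().apply(s['contact_force']),s['gripper_force'])"
```

```text
[ 0.51214393 -0.18132202  0.05069092] [-1.79935677e+02 -1.24830916e-01  3.94913279e+00] [ 3.59528467 -0.01226156 -0.08055156] 0.012249743629505566 [ 0.87952314 10.00031828  5.05777258] [ 1.57718049 -9.92166791 -5.04321301] 11.994049027562141
```

Emit:
move_arm --targets '[[[0,-0.3,0],[0,0,0]],[[0,-0.3,0],[0,0,-0.05]],[[0,-0.3,0],[0,0,-0.1]],[[0,-0.3,0],[0,0,-0.15]],[[0,-0.3,0],[0,0,-0.15]]]'

```text
time_s: 7.18
tcp_pos: [0.512, -0.1807, 0.0507]
eef_rot: [179.9, -0.1, 12.3]
contact_force: [2.1, -7.9, 0.9]
gripper_width: 0.0121
gripper_force: 12.2
```

```bash
python3 -c "
from h import *
s=r.get_state();p,q=tool();print(s['tcp_pos'],s['eef_rot'],s['moment'],s['gripper_width'],s['contact_force'],q.inv().apply(s['contact_force']),s['gripper_force'])"
```

```text
[ 0.51195573 -0.18070997  0.050734  ] [ 1.79895704e+02 -8.02065904e-02  1.22868211e+01] [-2.88471061 -0.66107075 -0.18378541] 0.012100647432302356 [ 2.13716365 -7.87668729  0.93717725] [ 0.41331895  8.1527601  -0.92176052] 12.205861821530561
```

Emit:
move_arm --targets '[[[0,0.2,0],[0,0,0]],[[0,0.2,0],[0,0,-0.04]],[[0,0.2,0],[0,0,-0.06]],[[0,0.2,0],[0,0,-0.06]]]'

```text
time_s: 7.68
tcp_pos: [0.5122, -0.1809, 0.0507]
eef_rot: [-180.0, -0.1, 15.7]
contact_force: [2.1, 4.0, 6.4]
gripper_width: 0.0132
gripper_force: 12.9
```

```bash
python3 -c "
from h import *
s=r.get_state();p,q=tool();print(s['tcp_pos'],s['eef_rot'],s['moment'],s['gripper_width'],s['contact_force'],q.inv().apply(s['contact_force']),s['gripper_force'])"
```

```text
[ 0.51223386 -0.18090118  0.05066954] [-1.79994956e+02 -1.01855257e-01  1.56971994e+01] [ 1.51093102 -0.02825213 -0.30672325] 0.013228130098282762 [2.05011215 4.01819284 6.35698542] [ 3.07208488 -3.31422863 -6.35124242] 12.948543884558603
```

The moment is up at 0.31 N m and the jaws are being wedged open, so the button is at its stop. I'll release and lift.

Emit:
move_arm --targets '[[[0,0.1,0],[0,0,0.04]],[[0,0.1,0],[0,0,0.04]],[[0,0.1,0],[0,0,0.04]],[[0,0.1,-3],[0,0,0.04]],[[0,0.1,-9],[0,0,0.04]]]' --jaw 4

```text
time_s: 8.3
tcp_pos: [0.5098, -0.1822, 0.1385]
eef_rot: [-179.9, 0.3, 13.5]
contact_force: [2.4, 0.3, 0.2]
gripper_width: 0.0399
gripper_force: 0.0
```

Emit:
move_arm --targets '[[[0,-6,-3],[0,0,0]],[[0,-12,-5],[0,0,0]],[[0,-18,-5],[0,0,0]],[[0,-24,-5],[0,0,0]],[[0,-28,-5],[0,0,0]]]' --jaw 7.2

```text
time_s: 8.93
tcp_pos: [0.4457, 0.092, 0.1902]
eef_rot: [-180.0, -0.0, 13.6]
contact_force: [0.9, -0.2, 0.0]
gripper_width: 0.0721
gripper_force: 0.0
```

```bash
python3 fit2.py; python3 - <<'E'
from h import *
C={n:viewer.capture(n) for n in("scene","top")}
im=C["top"]["image"];a=cv2.resize(im[110:230,380:480],(400,480),interpolation=2)
im=C["scene"]["image"];b=cv2.resize(im[230:330,205:320],(400,480),interpolation=2)
cv2.imwrite("pics/s4.png",np.hstack([a,b]))
for l,g in(("figure_ball",(.495,.182)),("figure_cap",(.514,.273)),("mirror",(.59,-.168)),("pivot",(.505,-.187)),("stand",(.575,-.174))):
    z={"mirror":.04,"pivot":.066,"stand":0}.get(l,.002); rs=[]
    for n in C:
        q=[(at_z(C[n],d["location"][::-1],z),d["location"][::-1]) for d in pinpoint(l,n)]
        q=[a for a in q if np.hypot(*(a[0][:2]-g))<.04]
        if q: rs.append(ray(C[n],q[0][1])); print(l,n,np.round(q[0][0],4))
    if len(rs)==2: print(l,"tri",np.round(tri(rs),4))
s=r.get_state(); print(s["tcp_pos"],s["eef_rot"],s["joints"],s["contact_force"])
E
```

```text
{'scene': 3005, 'top': 2474}
button [ 507.50492763 -181.86462215   10.12103446] -1.360747248785188
{'scene': 3005, 'top': 2474} {'scene': 4059, 'top': 3851}
figure_ball scene [0.4991 0.1733 0.002 ]
figure_cap scene [0.5113 0.2713 0.002 ]
mirror scene [ 0.5928 -0.1625  0.04  ]
mirror top [ 0.5949 -0.1653  0.04  ]
mirror tri [ 0.5945 -0.1644  0.0432]
pivot scene [ 0.508  -0.1904  0.066 ]
pivot top [ 0.506  -0.1841  0.066 ]
pivot tri [ 0.5054 -0.1867  0.061 ]
stand scene [ 0.5749 -0.1739  0.    ]
stand top [ 0.5732 -0.1764  0.    ]
stand tri [ 5.741e-01 -1.752e-01  5.000e-04]
[0.44668948 0.08954306 0.18981341] [-1.79999390e+02  4.99973808e-03  1.34224254e+01] [ 3.62310349e+01  1.15640805e+00 -2.89313531e+01 -2.88927201e-03
 -5.99166114e+01  6.71928388e+01] [-0.60326491  0.08380252  1.04402149]
```

View pics/s4.png

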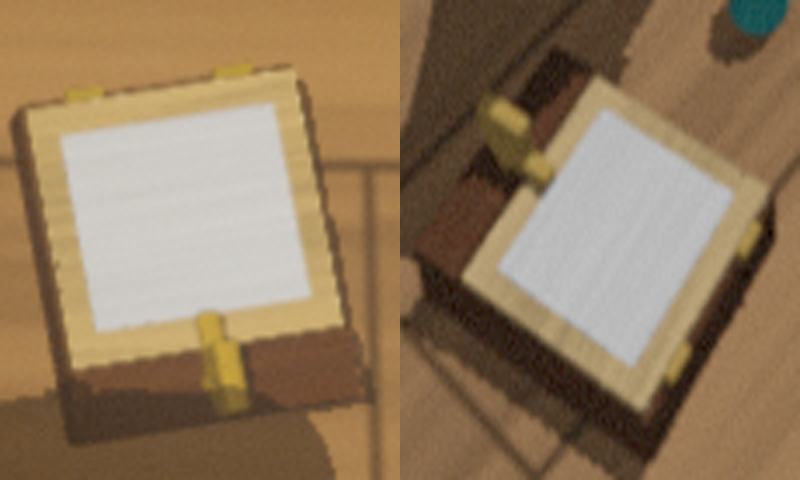

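The button now lies straight across the frame edge (left crop (215,330)), at 10.1°, parallel to the stand. It is secured. Next is the ball figure.

```bash
python3 -c "
from h import *
goto(.494,.183,.13,77)"
```

```text
shift cm [ 6.77 -7.99  5.98] rv [-0.    0.   -1.11]
```

Emit:
move_arm --targets '[[[3,-4,2],[0,0,-0.18]],[[6.8,-8,4],[0,0,-0.36]],[[6.8,-8,6],[0,0,-0.54]],[[6.8,-8,6],[0,0,-0.72]],[[6.8,-8,6],[0,0,-0.9]]]'

```text
time_s: 10.25
tcp_pos: [0.494, 0.1835, 0.1292]
eef_rot: [-180.0, 0.1, 65.4]
contact_force: [0.4, 0.5, -1.3]
gripper_width: 0.0721
gripper_force: 0.0
```

Emit:
move_arm --targets '[[[0,0,0],[0,0,-0.18]],[[0,0,0],[0,0,-0.21]],[[0,0,0],[0,0,-0.21]]]'

```text
time_s: 10.62
tcp_pos: [0.4941, 0.1835, 0.1298]
eef_rot: [180.0, -0.0, 76.9]
contact_force: [-0.5, -0.7, 0.2]
gripper_width: 0.0718
gripper_force: 0.0
```

```bash
python3 - <<'E'
from h import *
c=viewer.capture("scene"); p,q=tool()
print(np.round([proj(c,P) for P in(p,[.494,.183,.002],[.494,.183,.086],[.514,.272,.002],[.514,.272,.086])],1))
for l in("figure_ball","figure_cap"):
    for d in outline_of(l,"scene")[:5]: print(l,d["score"],d["box"])
cv2.imwrite("pics/s5.png",cv2.resize(c["image"][90:240,270:430],(800,600)[:2] if 0 else (640,600),interpolation=2))
goto(.494,.183,.026,77); print(r.get_state()["joints"],r.get_state()["contact_force"])
E
```

```text
[[334.1 153.8]
 [333.3 191.4]
 [333.7 167.3]
 [359.  178.6]
 [360.4 154.7]]
figure_ball 0.88 [285.0, 147.6, 299.8, 175.2]
figure_ball 0.81 [311.6, 132.7, 326.2, 161.1]
figure_ball 0.62 [327.9, 163.9, 342.8, 197.4]
figure_ball 0.56 [298.2, 204.1, 320.2, 237.2]
figure_cap 0.7 [353.4, 154.4, 368.0, 184.5]
shift cm [-0.06  0.   10.39] rv [ 0.    -0.    -0.001]
[ 4.17179820e+01  1.16562911e+01 -2.55125776e+01 -4.86088888e-04
 -5.28302908e+01  1.25234100e+02] [ 0.00256394  0.95952036 -0.35641309]
```

View pics/s5.png

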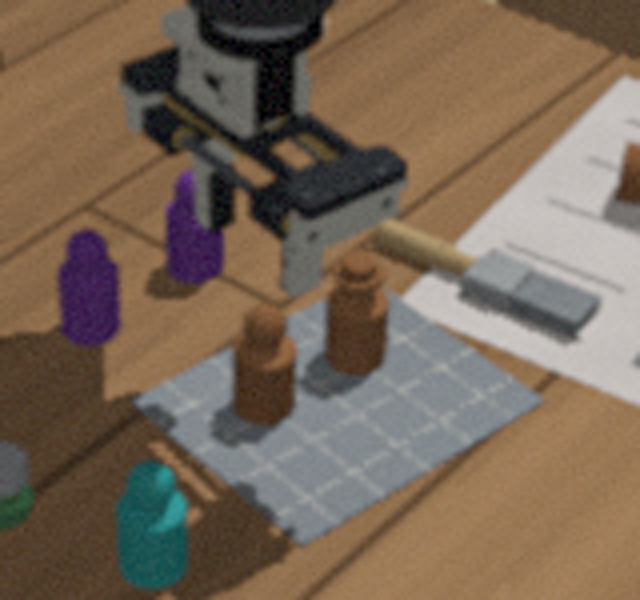

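Crop shows the ball figure at crop (265,365), i.e. image column 336. My estimate projects to 333.5, so I'll refine with silhouettes from both cameras.

```bash
cat > fig.py <<'E'
from h import *
from scipy.optimize import minimize
C={n:viewer.capture(n) for n in("scene","top")}
IM={"scene":C["scene"]["image"],"top":cv2.imread("pics/top0.png")}
a=np.linspace(0,2*np.pi,24)[:-1]
def sil(n,x,y,kind):
    out=np.zeros((1600,2560),np.uint8)
    parts=[(.022,.002,.052),(.011,.05,.07)]+([(.018,.073,.077),(.013,.06,.086)] if kind=="cap" else [(.0148,.069,.073),(.0105,.0605,.0815),(.006,.058,.0855)])
    for rr,z0,z1 in parts:
        P=[proj(C[n],[x+rr*np.cos(t),y+rr*np.sin(t),z])*4+1.5 for t in a for z in(z0,z1)]
        cv2.fillConvexPoly(out,cv2.convexHull(np.round(P).astype(np.int32)),1)
    return out
def mask(n,g):
    im=cv2.resize(IM[n],None,fx=4,fy=4,interpolation=cv2.INTER_CUBIC); h=cv2.cvtColor(im,cv2.COLOR_BGR2HSV)
    m=cv2.inRange(h,(3,95,35),(16,255,255)); k=np.zeros_like(m); c=proj(C[n],[*g,.045])*4+1.5
    cv2.circle(k,tuple(int(v) for v in c),85,255,-1); return ((m&k)>0).astype(np.uint8)
for kind,g in(("ball",(.494,.184)),("cap",(.515,.272))):
    M={n:mask(n,g) for n in C}
    for ns in(("top",),("scene",),("scene","top")):
        f=lambda p:-sum(((s:=sil(n,p[0]/1e3,p[1]/1e3,kind))&M[n]).sum()/(s|M[n]).sum() for n in ns)
        x0=np.array(g)*1e3
        b=minimize(f,x0,method="Nelder-Mead",options=dict(initial_simplex=[x0,x0+[7,0],x0+[0,7]]))
        print(kind,ns,np.round(b.x,1),round(b.fun,2))
E
python3 fig.py
```

```text
ball ('top',) [497.3 187.1] -0.86
ball ('scene',) [489.4 193.8] -0.47
ball ('scene', 'top') [495.3 187. ] -1.3
cap ('top',) [512.7 270.3] -0.8
cap ('scene',) [504.2 278.4] -0.65
cap ('scene', 'top') [511.1 271.7] -1.41
```

Emit:
move_arm --targets '[[[0.4,0.2,2],[0,0,0]],[[0.4,0.2,5],[0,0,0]],[[0.4,0.2,8],[0,0,0]],[[0.4,0.2,9.5],[0,0,0]],[[0.4,0.2,10.3],[0,0,0]]]'

```text
time_s: 11.5
tcp_pos: [0.4969, 0.187, 0.0263]
eef_rot: [-180.0, 0.0, 77.1]
contact_force: [-0.1, -0.3, 0.8]
gripper_width: 0.072
gripper_force: 0.0
```

Emit:
move_arm --targets '[[[0,0,0],[0,0,0]],[[0,0,0],[0,0,0]],[[0,0,0],[0,0,0]],[[0,0,0],[0,0,0]],[[0,0,0],[0,0,0]]]' --jaw 3.6 --squeeze 20

```text
time_s: 12.12
tcp_pos: [0.4975, 0.1874, 0.0276]
eef_rot: [179.9, -0.1, 77.1]
contact_force: [-0.5, 0.3, 5.7]
gripper_width: 0.0437
gripper_force: 20.0
```

```bash
python3 - <<'E'
from h import *
s=r.get_state();p,q=tool();print(s['tcp_pos'],s['eef_rot'],s['moment'],s['gripper_width'],s['contact_force'],q.inv().apply(s['contact_force']),s['gripper_force'])
E
```

```text
[0.49747955 0.18744095 0.02759661] [ 1.79941062e+02 -6.00230563e-02  7.70908518e+01] [-0.17521998  0.26292385  0.00270549] 0.043709694100255075 [-0.48552253  0.25313867  5.66104396] [ 0.14420263 -0.52398046 -5.66143799] 20.001655826345086
```

Emit:
move_arm --targets '[[[0,0,-0.6],[0,0,0]],[[0,0,-1.8],[0,0,0]],[[0,0,-3.2],[0,0,0]],[[0,0,-4.6],[0,0,0]],[[0,0,-5.3],[0,0,0]]]'

```text
time_s: 12.75
tcp_pos: [0.4974, 0.1874, 0.0813]
eef_rot: [179.9, -0.1, 77.1]
contact_force: [0.4, 0.4, -3.8]
gripper_width: 0.0441
gripper_force: 20.0
```

Emit:
move_arm --targets '[[[0,0,0],[0,0,0]],[[0,0,0],[0,0,0]],[[0,0,0],[0,0,0]],[[0,0,0],[0,0,0]],[[0,0,0],[0,0,0]]]'

```text
time_s: 13.38
tcp_pos: [0.4969, 0.187, 0.0796]
eef_rot: [-180.0, 0.0, 77.1]
contact_force: [0.5, 0.8, -3.9]
gripper_width: 0.0438
gripper_force: 20.0
```

```bash
python3 - <<'E'
from h import *
F=[]
for i in range(6): viewer.capture("scene"); F.append(r.get_state()['contact_force'])
s=r.get_state();print(np.mean(F,0),np.std(F,0),s['tcp_pos'],s['eef_rot'],s['gripper_width'],s['gripper_force'],s['joint_torque'])
im=viewer.capture("scene")["image"];cv2.imwrite("pics/s6.png",cv2.resize(im[90:240,270:430],(640,600),interpolation=2))
E
```

```text
[-0.20045742  0.06932256 -3.76238612] [0.31665748 0.24652192 0.40943884] [0.49691532 0.18704257 0.07982736] [-1.79997599e+02  2.10791672e-03  7.70736213e+01] 0.04387130864371949 19.999603796750307 [ 3.05661761e-04 -4.62904322e+01  2.37706536e+01  5.76391205e+00
  4.30503208e-02 -3.21859829e-05]
```

View pics/s6.png

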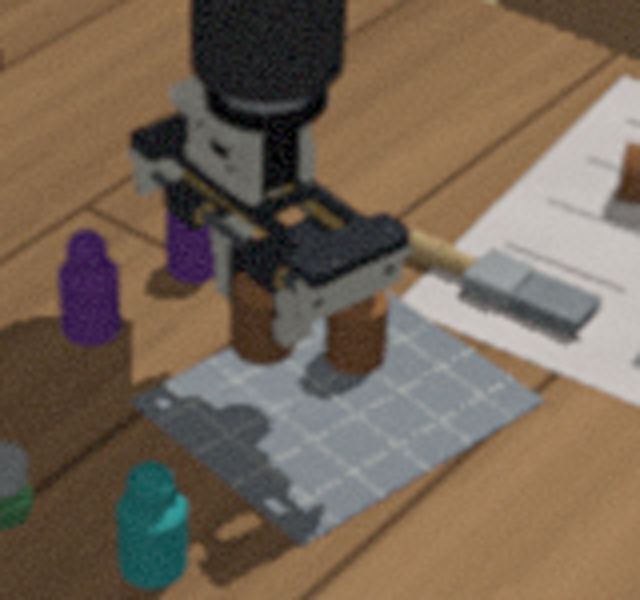

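The ball figure is lifted about 5 cm and weighs about 3.8 N. I'll stand it back gently.

Emit:
move_arm --targets '[[[0,0,1.2],[0,0,0]],[[0,0,2.6],[0,0,0]],[[0,0,3.9],[0,0,0]],[[0,0,4.8],[0,0,0]],[[0,0,5.1],[0,0,0]]]'

```text
time_s: 14.35
tcp_pos: [0.4966, 0.1867, 0.0279]
eef_rot: [-180.0, 0.1, 77.1]
contact_force: [-1.1, 0.2, -3.5]
gripper_width: 0.0438
gripper_force: 20.0
```

Emit:
move_arm --targets '[[[0,0,0.05],[0,0,0]],[[0,0,0.1],[0,0,0]],[[0,0,0.1],[0,0,0]],[[0,0,0.1],[0,0,0]]]'

```text
time_s: 14.85
tcp_pos: [0.4971, 0.1872, 0.0281]
eef_rot: [180.0, -0.0, 77.1]
contact_force: [-0.1, 0.3, -3.7]
gripper_width: 0.044
gripper_force: 20.0
```

Emit:
move_arm --targets '[[[0,0,0.05],[0,0,0]],[[0,0,0.1],[0,0,0]],[[0,0,0.1],[0,0,0]]]'

```text
time_s: 15.22
tcp_pos: [0.4971, 0.1871, 0.0276]
eef_rot: [180.0, -0.0, 77.1]
contact_force: [-2.9, -0.5, 6.0]
gripper_width: 0.0439
gripper_force: 20.0
```

Contact is made. I'll release, rise, and go over the cap figure.

Emit:
move_arm --targets '[[[0,0,0],[0,0,0]],[[0,0,0],[0,0,0]],[[0,0,0],[0,0,0]],[[0,0,-1],[0,0,0]],[[0,0,-4],[0,0,0]]]' --jaw 7.2

```text
time_s: 15.85
tcp_pos: [0.4961, 0.1864, 0.0665]
eef_rot: [-179.9, 0.1, 77.1]
contact_force: [0.3, 0.9, -0.1]
gripper_width: 0.0717
gripper_force: 0.0
```

Emit:
move_arm --targets '[[[0,0,-5],[0,0,0]],[[2,0,-7],[0,0,0]],[[6,-0.2,-7],[0,0,0]],[[8.4,-0.3,-7],[0,0,0]],[[8.4,-0.3,-7],[0,0,0]]]'

```text
time_s: 16.48
tcp_pos: [0.5128, 0.2709, 0.1366]
eef_rot: [-180.0, 0.0, 77.2]
contact_force: [-0.1, -0.8, -0.1]
gripper_width: 0.072
gripper_force: 0.0
```

```bash
python3 - <<'E'
from h import *
im=viewer.capture("scene")["image"];cv2.imwrite("pics/s7.png",cv2.resize(im[90:240,270:430],(640,600),interpolation=2))
goto(.513,.271,.027,77)
E
```

```text
shift cm [ 0.14  0.04 10.94] rv [-0.001  0.001  0.002]
```

View pics/s7.png

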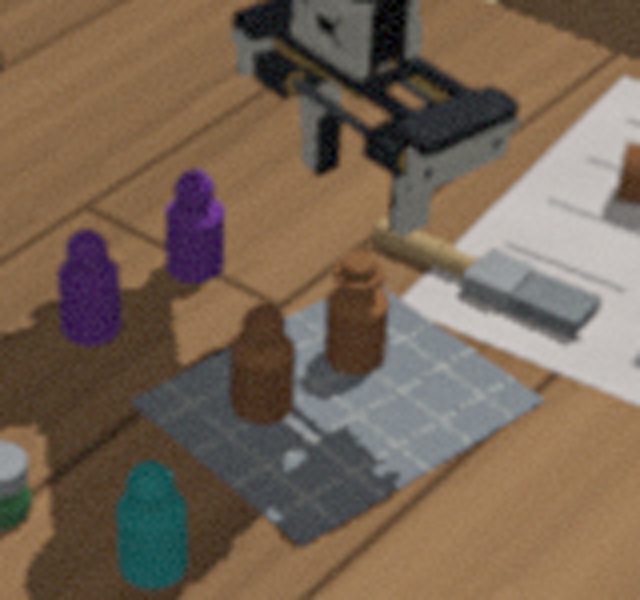

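The ball figure stands at crop (263,365) and the cap figure at crop (357,315), under the open fingers. I'll go down on the cap.

Emit:
move_arm --targets '[[[0.1,0,2],[0,0,0]],[[0.1,0,5],[0,0,0]],[[0.1,0,8],[0,0,0]],[[0.1,0,10],[0,0,0]],[[0.1,0,10.9],[0,0,0]]]'

```text
time_s: 17.15
tcp_pos: [0.5122, 0.2692, 0.0266]
eef_rot: [-179.9, 0.1, 77.0]
contact_force: [-0.3, 1.0, 0.6]
gripper_width: 0.072
gripper_force: 0.0
```

Emit:
move_arm --targets '[[[0,0,0],[0,0,0]],[[0,0,0],[0,0,0]],[[0,0,0],[0,0,0]],[[0,0,0],[0,0,0]],[[0,0,0],[0,0,0]]]' --jaw 3.6 --squeeze 20

```text
time_s: 17.77
tcp_pos: [0.5134, 0.2709, 0.0286]
eef_rot: [180.0, -0.1, 77.1]
contact_force: [-0.9, -0.5, 6.2]
gripper_width: 0.0436
gripper_force: 20.0
```

Emit:
move_arm --targets '[[[0,0,-0.6],[0,0,0]],[[0,0,-1.8],[0,0,0]],[[0,0,-3.2],[0,0,0]],[[0,0,-4.6],[0,0,0]],[[0,0,-5.3],[0,0,0]]]'

```text
time_s: 18.4
tcp_pos: [0.5135, 0.271, 0.0824]
eef_rot: [179.9, -0.1, 77.1]
contact_force: [1.3, -0.6, -1.2]
gripper_width: 0.044
gripper_force: 20.0
```

Emit:
move_arm --targets '[[[0,0,0],[0,0,0]],[[0,0,0],[0,0,0]],[[0,0,0],[0,0,0]],[[0,0,0],[0,0,0]],[[0,0,0],[0,0,0]]]'

```text
time_s: 19.02
tcp_pos: [0.5129, 0.2705, 0.0806]
eef_rot: [-180.0, 0.0, 77.1]
contact_force: [-0.5, 0.2, -0.5]
gripper_width: 0.0436
gripper_force: 20.0
```

```bash
python3 - <<'E'
from h import *
F=[]
for i in range(6): viewer.capture("scene"); F.append(r.get_state()['contact_force'])
s=r.get_state();print(np.mean(F,0),np.std(F,0),s['tcp_pos'],s['eef_rot'],s['gripper_width'],s['gripper_force'])
E
```

```text
[-0.31735783  0.48934382 -0.97402222] [0.40364309 0.41544247 0.58863869] [0.51302083 0.27059168 0.08085414] [1.79999371e+02 4.23958851e-04 7.70763559e+01] 0.04366682649162678 19.999629365890286
```

The cap weighs about 1.0 N against 3.8 N, so the ball figure is the heavier. I'll stand the cap back.

Emit:
move_arm --targets '[[[0,0,1.2],[0,0,0]],[[0,0,2.6],[0,0,0]],[[0,0,3.9],[0,0,0]],[[0,0,4.8],[0,0,0]],[[0,0,5.1],[0,0,0]]]'

```text
time_s: 19.95
tcp_pos: [0.5127, 0.2703, 0.0288]
eef_rot: [-180.0, 0.1, 77.1]
contact_force: [-0.6, 0.1, -0.4]
gripper_width: 0.0439
gripper_force: 20.0
```

Emit:
move_arm --targets '[[[0,0,0.1],[0,0,0]],[[0,0,0.15],[0,0,0]],[[0,0,0.15],[0,0,0]]]'

```text
time_s: 20.32
tcp_pos: [0.5132, 0.2708, 0.0287]
eef_rot: [180.0, -0.0, 77.1]
contact_force: [-0.0, -0.2, -1.0]
gripper_width: 0.0434
gripper_force: 20.0
```

Emit:
move_arm --targets '[[[0,0,0.05],[0,0,0]],[[0,0,0.08],[0,0,0]],[[0,0,0.08],[0,0,0]]]'

```text
time_s: 20.7
tcp_pos: [0.5132, 0.2708, 0.0286]
eef_rot: [180.0, -0.0, 77.1]
contact_force: [-3.7, -0.7, 7.8]
gripper_width: 0.0439
gripper_force: 20.0
```

Emit:
move_arm --targets '[[[0,0,0],[0,0,0]],[[0,0,0],[0,0,0]],[[0,0,0],[0,0,0]],[[0,0,-1],[0,0,0]],[[0,0,-4],[0,0,0]]]' --jaw 7.2

```text
time_s: 21.32
tcp_pos: [0.5123, 0.2698, 0.0671]
eef_rot: [-179.9, 0.2, 77.1]
contact_force: [0.8, 1.4, -0.5]
gripper_width: 0.072
gripper_force: 0.0
```

Emit:
move_arm --targets '[[[0,0,-5],[0,0,0]],[[-2,0,-7],[0,0,0]],[[-6,0.2,-7],[0,0,0]],[[-8.5,0.3,-7],[0,0,0]],[[-8.5,0.3,-7],[0,0,0]]]'

```text
time_s: 21.95
tcp_pos: [0.4966, 0.1856, 0.138]
eef_rot: [180.0, -0.0, 77.0]
contact_force: [0.8, -0.3, -0.1]
gripper_width: 0.0721
gripper_force: 0.0
```

```bash
python3 - <<'E'
from h import *
im=viewer.capture("scene")["image"];cv2.imwrite("pics/s8.png",cv2.resize(im[90:240,270:430],(640,600),interpolation=2))
goto(.497,.187,.0265,77)
E
```

```text
shift cm [ 0.04 -0.02 11.15] rv [ 0. -0.  0.]
```

View pics/s8.png

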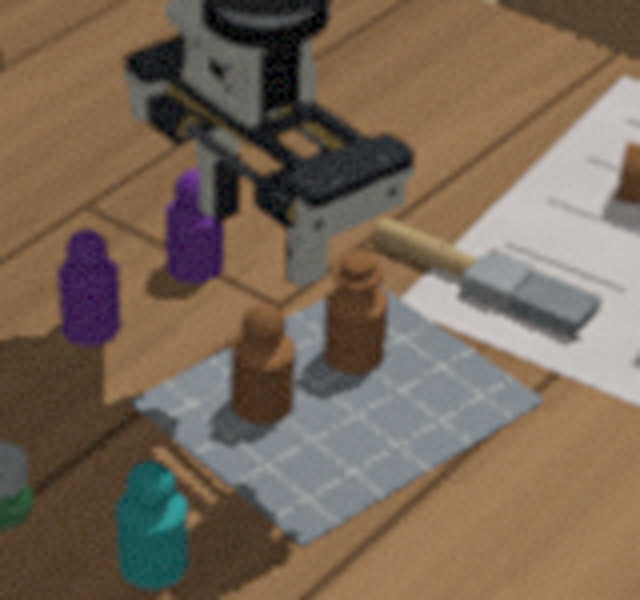

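Both figures stand: ball at crop (263,365), cap at crop (356,315). I'll grasp the ball again.

Emit:
move_arm --targets '[[[0.1,0,2],[0,0,0]],[[0.1,0,5],[0,0,0]],[[0.1,0,8],[0,0,0]],[[0.1,0,10],[0,0,0]],[[0.1,0,11.1],[0,0,0]]]'

```text
time_s: 22.62
tcp_pos: [0.4971, 0.1883, 0.0252]
eef_rot: [-179.9, 0.1, 77.1]
contact_force: [0.1, -0.0, 0.0]
gripper_width: 0.0721
gripper_force: 0.0
```

Emit:
move_arm --targets '[[[0,0,0],[0,0,0]],[[0,0,0],[0,0,0]],[[0,0,0],[0,0,0]],[[0,0,0],[0,0,0]],[[0,0,0],[0,0,0]]]' --jaw 3.6 --squeeze 25

```text
time_s: 23.25
tcp_pos: [0.4975, 0.1884, 0.0273]
eef_rot: [180.0, -0.1, 77.1]
contact_force: [-1.8, 0.5, 6.1]
gripper_width: 0.0436
gripper_force: 25.0
```

Emit:
move_arm --targets '[[[0,0,-1],[0,0,0]],[[0,0,-3],[0,0,0]],[[0,0,-6],[0,0,0]],[[0,0,-9],[0,0,0]],[[0,0,-12],[0,0,0]]]'

```text
time_s: 23.88
tcp_pos: [0.4965, 0.1876, 0.1475]
eef_rot: [-180.0, 0.0, 77.1]
contact_force: [0.5, -0.9, -3.4]
gripper_width: 0.0438
gripper_force: 25.0
```

```bash
python3 - <<'E'
from h import *
viewer.capture("scene"); s=r.get_state();print(s['contact_force'],s['tcp_pos'],s['gripper_width'],s['joints'])
goto(.594,-.167,.15,77); goto(.594,-.167,.15,10)
E
```

```text
[ 1.63713793 -0.21094424  1.13782872] [0.49859659 0.18866283 0.15174932] 0.043839558934369055 [ 4.18616161e+01  1.06989393e+01 -2.34695858e+01  7.75977560e-02
 -5.55548047e+01  1.25206273e+02]
shift cm [-32.54  17.23   0.13] rv [ 0.004 -0.003  0.002]
shift cm [-32.54  17.23   0.13] rv [ 1.000e-03 -5.000e-03  1.171e+00]
```

Emit:
move_arm --targets '[[[-2,1,0],[0,0,0.05]],[[-5,2.6,0],[0,0,0.12]],[[-8.5,4.5,0],[0,0,0.2]],[[-12,6.4,0],[0,0,0.28]],[[-15.5,8.2,0],[0,0,0.36]]]'

```text
time_s: 24.55
tcp_pos: [0.5421, 0.0173, 0.1463]
eef_rot: [-180.0, 0.0, 56.3]
contact_force: [0.4, 0.2, -3.2]
gripper_width: 0.0435
gripper_force: 25.0
```

```bash
python3 - <<'E'
from h import *
viewer.capture("scene"); s=r.get_state();print(s['contact_force'],s['tcp_pos'],s['gripper_width'],s['joints'])
goto(.594,-.167,.15,30)
E
```

```text
[ 2.73190073 -4.41323495 -3.65172071] [0.54241493 0.01402996 0.14617422] 0.043569403092706877 [ 2.22114190e+01  1.21138081e+01 -2.24363237e+01  4.73712288e-02
 -5.55566305e+01  1.23768609e+02]
shift cm [-12.13  14.4   -0.37] rv [-0.     0.002  0.454]
```

Emit:
move_arm --targets '[[[-2.4,2.8,-0.2],[0,0,0.09]],[[-5,6,-0.2],[0,0,0.18]],[[-8,9.5,-0.2],[0,0,0.27]],[[-10.8,12.8,-0.2],[0,0,0.36]],[[-12.1,14.4,-0.2],[0,0,0.45]]]'

```text
time_s: 25.22
tcp_pos: [0.5951, -0.1639, 0.1479]
eef_rot: [-180.0, 0.1, 30.4]
contact_force: [0.4, 0.8, -4.2]
gripper_width: 0.0434
gripper_force: 25.0
```

Emit:
move_arm --targets '[[[0,0,0],[0,0,0]],[[0,0,0],[0,0,0]],[[0,0,0],[0,0,0]],[[0,0,0],[0,0,0]]]'

```text
time_s: 25.72
tcp_pos: [0.5955, -0.1611, 0.1487]
eef_rot: [-180.0, -0.0, 30.7]
contact_force: [-0.3, 0.2, -3.4]
gripper_width: 0.0439
gripper_force: 25.0
```

```bash
python3 - <<'E'
from h import *
viewer.capture("scene"); s=r.get_state();print(s['contact_force'],s['tcp_pos'],s['gripper_width'],s['joints'])
goto(.594,-.167,.1,30)
E
```

```text
[ 0.60326441  0.20471856 -3.67396824] [ 0.59555421 -0.16118005  0.14874025] 0.04337967425613931 [ 2.96559506e+00  1.85277471e+01 -1.30005551e+01 -4.27581458e-03
 -5.84574150e+01  1.17767749e+02]
shift cm [-0.43  0.42  4.87] rv [ 0.    -0.     0.013]
```

Emit:
move_arm --targets '[[[-0.2,0.2,0.8],[0,0,0]],[[-0.4,0.4,2],[0,0,0]],[[-0.4,0.4,3.2],[0,0,0]],[[-0.4,0.4,4.2],[0,0,0]],[[-0.4,0.4,4.7],[0,0,0]]]'

```text
time_s: 26.4
tcp_pos: [0.5937, -0.1673, 0.1004]
eef_rot: [-180.0, 0.1, 30.7]
contact_force: [1.0, -0.2, -3.4]
gripper_width: 0.044
gripper_force: 25.0
```

Emit:
move_arm --targets '[[[0,0,0],[0,0,0]],[[0,0,0],[0,0,0]],[[0,0,0],[0,0,0]],[[0,0,0],[0,0,0]],[[0,0,0],[0,0,0]]]'

```text
time_s: 27.02
tcp_pos: [0.5942, -0.1673, 0.1017]
eef_rot: [180.0, -0.0, 30.7]
contact_force: [0.8, 0.2, -3.6]
gripper_width: 0.0436
gripper_force: 25.0
```

```bash
python3 - <<'E'
from h import *
c=viewer.capture("scene"); s=r.get_state();print(s['contact_force'],s['tcp_pos'],s['eef_rot'],s['gripper_width'],s['qd'])
cv2.imwrite("pics/s9.png",cv2.resize(c["image"][130:330,190:410],(660,600),interpolation=2))
E
```

```text
[ 0.3493074   1.4171871  -3.70923453] [ 0.5941791  -0.16727998  0.10169676] [ 1.79994064e+02 -1.22391396e-02  3.06631965e+01] 0.04375219384487325 [ 0.03367622  0.08251044 -0.00057604  0.0168582  -0.10331787 -0.02479719]
```

View pics/s9.png

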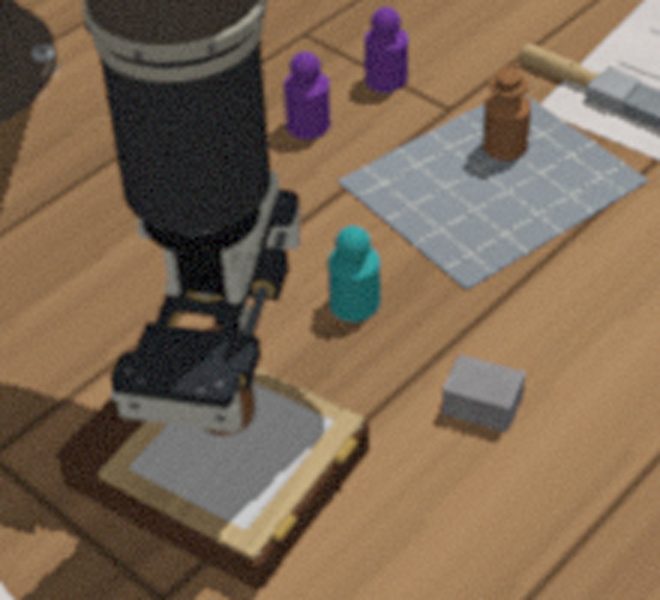

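The ball figure is held over the mirror at crop (240,410). The cap figure stands on the mat at crop (507,120), and the stone and look-alikes in this crop are undisturbed. I'm handing it in.

```bash
python3 -c "
from h import *
print(r.close_job())"
```

```text
the job is handed in; nothing more can be done
None
```

I secured the turnbutton and weighed both figures (ball about 3.8 N, cap about 1.0 N). The job is handed in with the heavier ball-headed figure held upright about 3.5 cm above the middle of the mirror and the cap-headed one standing on the mat.

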